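Postage photo: weigh the kit and raise the phone

ROBOT

A 6-joint arm with a two-finger parallel gripper is mounted at the origin on the work surface. World frame = base frame: x ahead of the robot, y to its left, z up, the work surface at z = 0. Lengths are in mm, angles in rad, forces in N, time in s.
With the tool pointing down it reaches from about 275 to 825 mm from the base axis. Payload 4.9 kg.
Tool frame: the origin (TCP) lies at the very end of the fingers, on their centre line; the grasp point (between the pads) lies 19 mm behind it (r.hold_point_z is the distance from the TCP to the grasp point, in mm); z points along the fingers, y is the direction in which the jaws open and shut (so a half turn about z gives the same grasp; the last joint's range is limited). The gripper opens to 85 mm and grips with 20 to 120 N. Pads are 22 mm wide; open, the fingers measure 114 mm over their backs; the gripper's body (76 mm by 85 mm) begins 54 mm behind the grasp point. The pads swing forward as they close: fully open they stand 13 mm farther back than shut.
Start: joints at [1.148, 0.326, -0.193, 1.052, 0, 1.437], TCP at [156.635, 527.242, 231.281] pointing down, gripper open.
Joint ranges: [-2.65, 2.65], [-0.97, 1.79], [-1.3, 1.35], [-1.93, 2.1], [-1.47, 1.37], [-3.14, 3.14]. Speed limits (rad/s): [2.57, 2.57, 3.14, 3.14, 3.14, 3.14].

INTERFACE

Orientations are given as a unit quaternion [w, x, y, z].
In Python, from bench import telemetry, cams, r gives the robot as it stands.
- The arm moves only by the tool send_rows, never from a script. Its argument "rows" is a list of rows, each a list of 4 numbers: the shift along the tool's x, y, z in mm, then the turn about the tool's z in degrees. In form: [[x, y, z, turn], ...]. A call has 1 to 5 rows; each row is the pose to reach, as a shift and turn from the pose commanded when the call began, along the tool's axes at that moment; what a row does not reach only later rows make up. A row lasts 1/8 s, in which the tool goes at most 62.5 mm and 10.7 degrees, less where a joint would pass 70% of its speed; a pose out of reach is approached as far as the arm can. A call with a gripper value outside its range is refused whole. "grip" is the opening, from 0 (shut) to 1 (fully open), set as the call begins (left out, the last holds). The fingers move at their own pace and stop on an object; "force" is the grip in N (left out, the last holds). Time passes only in rows, so rows that repeat a pose let the fingers close. It gives the time, the measured TCP pose, the force and the opening at its end, in the units of the state.
- telemetry.read_state(): the state, without advancing time (a new reading comes with each control period).
- cams.read_camera(name): name is "scene" or "side" or "wrist"; returns a dict with "image" (400x640x3 uint8, red, green, blue), "intrinsics" (3x3 intrinsics, pixels), "position" and "rotation" of the camera in the world; the wrist camera has in their place "mount" (4x4, takes a point from camera to tool coordinates, whose origin is the TCP and whose axes are the flange's). Camera axes: x right, y up, looking along -z (the intrinsics and any distortion apply to the point x, -y, -z); pixel columns grow to the right and rows downward; lengths in mm; the calibration is good to about 2 mm. The wrist camera is an equidistant fisheye: a pixel r from the principal point sees the ray r / f radians off the axis. A picture is of the moment at which its call begins: read the wrist's pose just before it. There is no depth.
- r.finish_job(): hands the job in, once; it reports no verdict.
The state is a dict: "time": time; "q": joint angles; "joint_vel": joint speeds; "joint_torque": joint torques, N m; "ee_pos": TCP position; "eef_rot": TCP orientation; "wrist_force": force on the tool from outside, world axes, zero at the start; "moment": the same for the moment, N m; "gripper_width": finger opening in mm.
Only numpy, scipy, OpenCV 4.12 (cv2) and the standard library are available. Lean on these libraries where they do the work, as an engineer would, in place of code of your own. Each camera call takes 0.05 s, during which the arm holds its last target.

TASK

We need the postage photo of this kit: stand the tall round tub upright in the middle of the scale's pan, gently so that the pan is not driven down to its stop, and let go of it. Then squeeze the release paddle in on the grip of the phone stand, draw the mast up past its first stop to the second one at the very top, and finish while still holding it up there with the paddle squeezed in, so that I can check the framing before it locks. Leave everything else on the table where it is.

Things in the scene. Friction and masses are not known exactly. Their poses are not given: they have to be found in the camera images.
- tall_tub_center (a point): the tall round tub: upright clear plastic cylinder with plywood parts inside and a white push-on lid, 53 mm across, 62 mm tall, 0.2 to 0.3 kg, loose on the table. This point is its centre, 31 mm above its underside; z up.
- pan_center (a point): the scale: white spring scale with a round dial, and on top a flat round steel pan 150 mm across. This point is the centre of the pan's top face, 100 mm above the table when unloaded; it moves with the pan. z up. The housing below is at most 150 mm across.
- pan (a joint): how far the scale's pan has sunk, m: 0 unloaded, 0.012 on its bottom stop; spring about 800 N/m (the tub alone sinks it 2.5 to 4 mm; some 9 N reaches the stop).
- foot_center (a point): the phone stand: heavy round steel foot that stays put, 156 mm across, 16 mm high; this point is the middle of its underside. On it an upright tube, 24 mm across, with a collar 34 mm across whose top is 161 mm above the table; out of it comes the telescoping mast with the grip block on top.
- grip_center (a point): centre of the black upright grip block on top of the mast, 196 mm above the table when stowed; it rises with the mast. z up; the block is 30 mm along its x, 28 mm along y, 60 mm along z (30 mm above and below this point). The release paddle stands out of its +x face; the -x face is plain with fine ribs. Pinching the block along its x, from above, presses the paddle.
- paddle_face (a point): middle of the outer face of the steel release paddle (18 mm wide, 36 mm tall), level with the block's centre and 22 mm from it along the block's +x, so paddle and block together measure 37 mm, or 32 mm with the paddle fully in (it goes in towards -x).
- phone_center (a point): centre of the phone held out on the block's -y side by a 10 mm arm (arm 18 mm below the block's centre). Phone 150 mm long along the block's x, leaning; it spans 75 to 135 mm from the mast along -y, and its top is 20 mm above the block's centre. It rises with the mast. Nothing to grasp.
- release (a joint): how far the release paddle is pressed, m: 0 out, 0.005 fully in; spring 6 N at the start, 12 N fully in, so squeeze well over 12 N. The locking pin comes clear of its hole at about 0.0035 (10 N).
- mast (a joint): how far the mast is drawn up, m: 0 stowed, 0.055 first stop, 0.110 second stop, where its travel ends. At each the pin snaps in and locks when the paddle is let out (about 1.5 mm of play); with the paddle fully in the mast slides freely, past the first stop too. It weighs 0.37 kg with the phone, plus about 1 N of friction, and if let go between stops it may stay or slide down.
- low_tub_center (a point): bystander: low round tub with a white lid, 81 mm across, 34 mm tall; the point is its centre. Leave alone.
- square_tub: bystander: clear oblong lidded tub, 85 x 65 x 35 mm; origin under its centre. Leave alone.
- house: bystander: little plywood house with a pointed round roof, 68 mm across, 78 mm tall; origin under its centre. Leave alone.
- glue: bystander: white glue bottle, 38 mm across, 125 mm tall, upright; origin under its centre. Leave alone.
- tape: bystander: roll of paper tape lying flat, 96 mm across, 24 mm tall; origin under its centre. Leave alone.
- frames: bystander: stack of plywood frames, about 75 x 65 x 18 mm; origin under its centre. Leave alone.
- brush: bystander: small glue brush lying flat, 170 mm long along its x. Leave alone.
Things that resemble listed ones, but are neither listed nor needed, are in the scene too. What is shaped like the part that bears tall_tub_center but purple is not meant.

How it is judged:
By the outcome, as a careful person would: the job done as asked, in the order asked, and still so for the second after the job is handed in, while the arm keeps its last pose, push and grip.
It also fails if it takes over 58 s, if anything falls off the work surface, if the arm or the gripper's body presses on something with over 40 N, if the wrist force passes 120 N, or if a joint passes its speed limit or range.

## Working session

There is one attempt and no reset: what is moved stays moved. The work goes in short steps, Python scripts to look and compute and a tool call to move; the robot and the scene stay as the last step left them, time stands still between calls to the robot, and variables do not carry over. Pictures are saved under pics/ and viewed, and the job is handed in when it is done.

Besides the shell and the picture viewer there is one more tool, called after "Request:" by a JSON object that holds its "name" and its "arguments". send_rows: Moves the arm, as the interface text tells. Its arguments: {"type":"object","properties":{"rows":{"type":"array","items":{"type":"array","items":{"type":"number"}}},"grip":{"type":"number"},"force":{"type":"number"}},"required":["rows"]}

```bash
ls; mkdir -p pics; cat > h.py <<'E'
import numpy as np, cv2
from bench import telemetry, cams, r
def snap(n,tag):
    s=telemetry.read_state(); c=cams.read_camera(n)
    cv2.imwrite(f'pics/{tag}.png',c['image'][:,:,::-1]); 
    np.savez(f'pics/{tag}.npz',**{k:np.array(v) for k,v in c.items()},ee=s['ee_pos'],er=s['eef_rot'])
    return c
def ray(tag,u,v):
    c=np.load(f'pics/{tag}.npz'); K=c['intrinsics']; 
    d=np.linalg.inv(K)@[u,v,1]; d=np.array([d[0],-d[1],-d[2]]); R=c['rotation']
    d=R@d; return c['position'],d/np.linalg.norm(d)
def plane(tag,u,v,z):
    p,d=ray(tag,u,v); return p+d*(z-p[2])/d[2]
def proj(tag,P):
    c=np.load(f'pics/{tag}.npz');q=c['rotation'].T@(np.array(P)-c['position']); q=np.array([q[0],-q[1],-q[2]]); w=c['intrinsics']@q; return w[:2]/w[2]
def tri(a,b):
    (p,d),(q,e)=a,b
    A=np.stack([d,-e],1); t=np.linalg.lstsq(A,q-p,rcond=None)[0]
    x,y=p+d*t[0],q+e*t[1]; return (x+y)/2,np.linalg.norm(x-y)
E
python3 - <<'E'
from h import *
for n in('scene','side','wrist'):
    c=snap(n,n+'0'); print(n,{k:np.round(v,3).tolist() for k,v in c.items() if k!='image'})
print(telemetry.read_state(), r.hold_point_z)
E
```

```text
pics
scene {'intrinsics': [[391.26, 0.0, 325.082], [0.0, 391.26, 201.667], [0.0, 0.0, 1.0]], 'position': [1574.724, 93.314, 799.843], 'rotation': [0.604, 0.319, 0.344, 0.645]}
side {'intrinsics': [[428.509, 0.0, 320.278], [0.0, 428.509, 196.67], [0.0, 0.0, 1.0]], 'position': [0.025, -516.866, 979.084], 'rotation': [0.863, 0.334, -0.145, -0.351]}
wrist {'intrinsics': [[309.707, 0.0, 318.431], [0.0, 309.707, 193.951], [0.0, 0.0, 1.0]], 'mount': [[-0.0, 0.955, 0.297, 75.483], [1.0, 0.0, -0.0, 0.096], [-0.0, 0.297, -0.955, -141.769], [0.0, 0.0, 0.0, 1.0]]}
{'time': 0.15, 'q': array([ 1.14781323e+00,  3.26820345e-01, -1.93365186e-01,  1.05200577e+00,
       -1.76995303e-05,  1.43658487e+00]), 'joint_vel': array([-0.00249336, -0.00394669,  0.00242821, -0.00010289,  0.0012681 ,
       -0.00038132]), 'joint_torque': array([ 3.00033062e-04, -4.43704462e+01,  2.62664688e+01,  1.04177417e-02,
       -1.51584004e-04, -6.71609584e-06]), 'ee_pos': array([156.43817355, 526.80853225, 230.65210307]), 'eef_rot': array([-1.83306095e-04,  1.43884626e-01,  9.89594224e-01, -6.73029323e-04]), 'wrist_force': array([0.65592679, 0.72971338, 0.48117841]), 'moment': array([-0.01056315,  0.02508074, -0.01429909]), 'gripper_width': 85.30949726770837} 18.700000000000003
```

```bash
cat >> h.py <<'E'
from scipy.spatial.transform import Rotation as Rn
def q2m(q): return Rn.from_quat(np.array(q),scalar_first=True).as_matrix()
def ray(tag,u,v):
    c=np.load(f'pics/{tag}.npz'); K=c['intrinsics']
    x=(u-K[0,2])/K[0,0]; y=(v-K[1,2])/K[1,1]
    if 'mount' in c:
        t=np.hypot(x,y); s=np.sin(t)/max(t,1e-9); d=np.array([x*s,-y*s,-np.cos(t)])
        R=q2m(c['er']); M=c['mount']; return c['ee']+R@M[:3,3], R@M[:3,:3]@d
    d=q2m(c['rotation'])@np.array([x,-y,-1]); return c['position'],d/np.linalg.norm(d)
def proj(tag,P):
    c=np.load(f'pics/{tag}.npz'); K=c['intrinsics']
    if 'mount' in c:
        R=q2m(c['er']); M=c['mount']; q=(R@M[:3,:3]).T@(np.array(P)-c['ee']-R@M[:3,3])
        a=np.array([q[0],-q[1]]); n=np.linalg.norm(a); t=np.arctan2(n,-q[2]); return a/n*t*K[0,0]+K[:2,2]
    q=q2m(c['rotation']).T@(np.array(P)-c['position']); q=np.array([q[0],-q[1],-q[2]]); w=K@q; return w[:2]/w[2]
E
```

```text
(no output)
```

View pics/scene0.png

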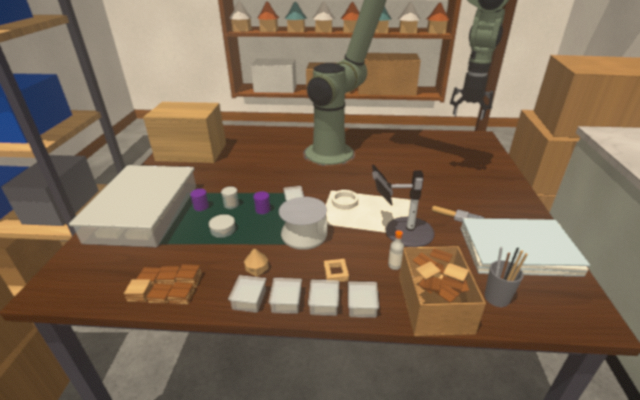

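View pics/side0.png

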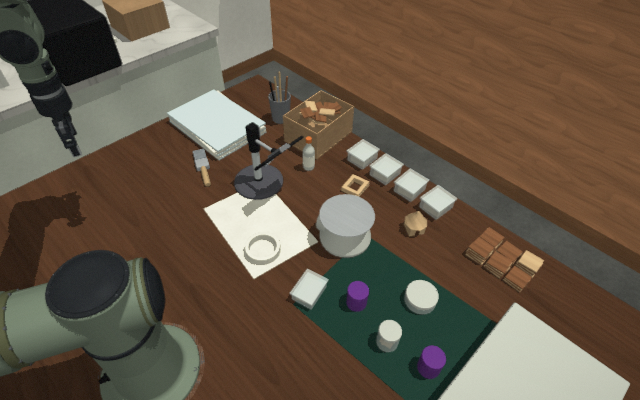

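View pics/wrist0.png

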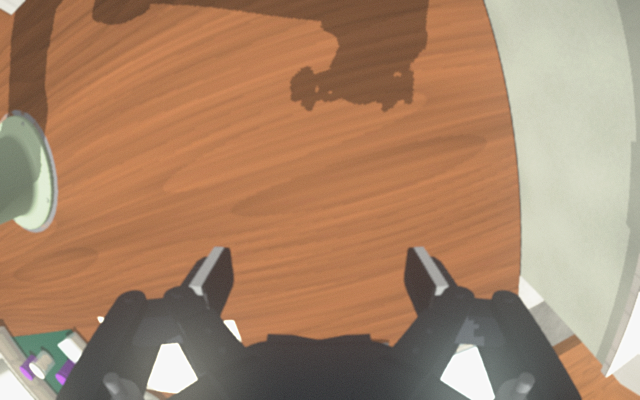

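```bash
python3 - <<'E'
from h import *
a=cv2.imread('pics/side0.png');b=cv2.imread('pics/scene0.png')
c1=cv2.resize(a[230:390,290:450],None,fx=2.5,fy=2.5,interpolation=2)
c2=cv2.resize(b[170:250,180:340],(400,200),interpolation=2)
c3=cv2.resize(a[100:260,190:390],(400,320),interpolation=2)
c4=cv2.resize(b[150:250,360:460],(300,300),interpolation=2)
o=np.zeros((600,800,3),np.uint8);o[:400,:400]=c1[:400,:400];o[:200,400:]=c2;o[200:520,400:]=c3;o[400:600,:200]=c4[:200,:200] 
o[400:600,:200]=cv2.resize(c4,(200,200))
cv2.imwrite('pics/crop0.png',o)
print('tub lid',plane('side0',389,328,62),plane('scene0',230,191,62))
print('pan',plane('side0',347,218,100),plane('scene0',304,211,100))
E
```

```text
tub lid [ 432.87929098 -322.66073466   62.        ] [ 439.14229091 -322.5158559    62.        ]
pan [577.89468529 -53.93989922 100.        ] [596.8968142  -41.64675976 100.        ]
```

View pics/crop0.png

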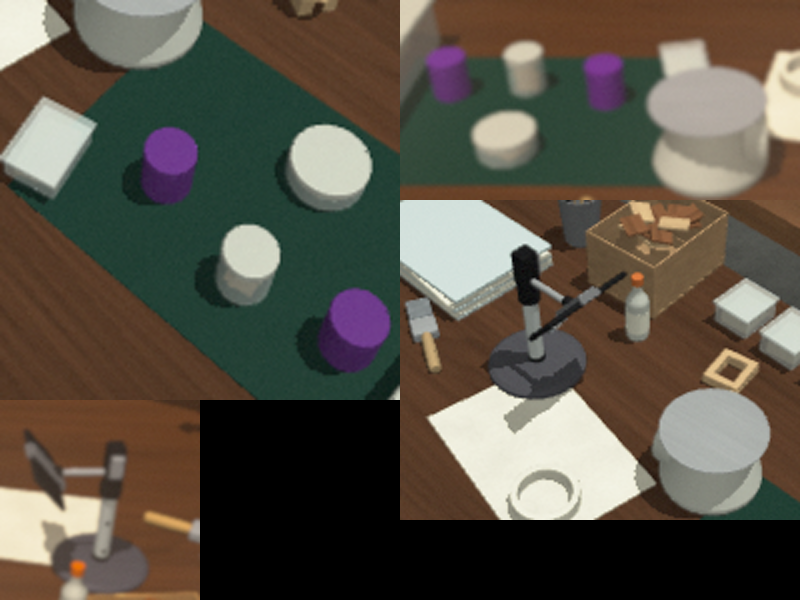

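```bash
python3 - <<'E'
from h import *
for n,(x0,y0,x1,y1) in {'side0':(300,185,390,265),'scene0':(265,190,340,250)}.items():
    im=cv2.imread(f'pics/{n}.png').astype(int)
    cx=(x0+x1)//2
    print(n,'col',cx)
    for y in range(y0,y1,2): print(y,im[y,cx].tolist(),end=' ')
    print()
    yy=218 if n=='side0' else 210
    for x in range(x0,x1,3): print(x,im[yy,x].tolist(),end=' ')
    print()
E
```

```text
side0 col 345
185 [141, 192, 224] 187 [143, 194, 226] 189 [91, 123, 147] 191 [76, 103, 122] 193 [36, 53, 70] 195 [171, 175, 171] 197 [170, 176, 172] 199 [171, 175, 171] 201 [173, 176, 174] 203 [172, 177, 172] 205 [171, 176, 173] 207 [173, 177, 173] 209 [173, 177, 173] 211 [172, 177, 173] 213 [172, 175, 172] 215 [177, 180, 176] 217 [176, 177, 174] 219 [173, 176, 173] 221 [176, 180, 176] 223 [177, 180, 177] 225 [172, 177, 174] 227 [173, 178, 174] 229 [173, 179, 174] 231 [173, 177, 173] 233 [175, 178, 174] 235 [174, 178, 173] 237 [128, 137, 136] 239 [124, 135, 133] 241 [124, 134, 132] 243 [125, 135, 133] 245 [123, 133, 132] 247 [124, 136, 133] 249 [124, 134, 132] 251 [125, 135, 132] 253 [124, 135, 131] 255 [134, 145, 142] 257 [77, 84, 76] 259 [51, 63, 33] 261 [51, 63, 33] 263 [53, 65, 35] 
300 [39, 58, 87] 303 [38, 57, 85] 306 [41, 60, 88] 309 [38, 57, 84] 312 [42, 62, 93] 315 [45, 64, 96] 318 [122, 132, 130] 321 [173, 175, 173] 324 [170, 173, 171] 327 [171, 175, 171] 330 [173, 176, 174] 333 [174, 178, 173] 336 [175, 179, 175] 339 [176, 179, 175] 342 [176, 179, 174] 345 [174, 177, 173] 
[... 667 characters left out ...]
127, 144, 152] 230 [127, 144, 151] 232 [125, 143, 149] 234 [125, 143, 151] 236 [152, 171, 180] 238 [172, 193, 203] 240 [170, 193, 202] 242 [169, 192, 202] 244 [171, 194, 204] 246 [160, 180, 188] 248 [117, 134, 145] 
265 [93, 47, 83] 268 [80, 49, 73] 271 [47, 58, 48] 274 [55, 71, 50] 277 [67, 79, 59] 280 [155, 164, 170] 283 [161, 170, 178] 286 [164, 172, 180] 289 [164, 173, 180] 292 [164, 173, 181] 295 [164, 172, 181] 298 [163, 172, 180] 301 [163, 172, 179] 304 [164, 173, 179] 307 [164, 171, 179] 310 [163, 171, 180] 313 [162, 170, 180] 316 [163, 172, 180] 319 [161, 171, 179] 322 [162, 171, 181] 325 [164, 173, 183] 328 [200, 228, 239] 331 [203, 233, 243] 334 [206, 234, 244] 337 [203, 233, 242]
```

```bash
python3 - <<'E'
from h import *
def el(tag,lo,hi,roi,z,name):
    im=cv2.imread(f'pics/{tag}.png'); m=cv2.inRange(im,lo,hi); k=np.zeros_like(m);x0,y0,x1,y1=roi;k[y0:y1,x0:x1]=255;m&=k
    m=cv2.morphologyEx(m,cv2.MORPH_OPEN,np.ones((3,3)))
    c=max(cv2.findContours(m,0,1)[0],key=cv2.contourArea); h=cv2.convexHull(c)
    pts=np.array([plane(tag,u,v,z)[:2] for u,v in c[:,0]+0.0]).astype(np.float32)
    A=np.c_[2*pts,np.ones(len(pts))];s=np.linalg.lstsq(A,(pts**2).sum(1),rcond=None)[0]; R=np.sqrt(s[2]+s[0]**2+s[1]**2)
    print(name,tag,'img ellipse',np.round(cv2.fitEllipse(h)[0],1),'box',cv2.boundingRect(c),'circ',s[:2].round(1),'diam',2*R.round(1),'encl',cv2.minEnclosingCircle(pts))
el('side0',(160,160,160),(190,190,190),(305,185,385,245),100,'pan')
el('scene0',(155,163,170),(172,180,190),(272,192,332,226),100,'pan')
im=cv2.imread('pics/side0.png')
for y in range(312,356,2): print(y,im[y,389].tolist(),end=' ')
print()
im=cv2.imread('pics/scene0.png')
for y in range(182,212,2): print(y,im[y,230].tolist(),end=' ')
E
```

```text
pan side0 img ellipse [346.5 215.1] box (320, 195, 54, 41) circ [586.7 -44. ] diam 143.4 encl ((587.6172485351562, -44.05543518066406), 73.70916748046875)
pan scene0 img ellipse [302.7 210.3] box (281, 198, 45, 26) circ [590.6 -46.3] diam 136.0 encl ((588.9058227539062, -45.97412872314453), 71.25635528564453)
312 [52, 64, 32] 314 [53, 64, 36] 316 [54, 65, 38] 318 [52, 63, 32] 320 [185, 201, 196] 322 [195, 211, 208] 324 [197, 213, 209] 326 [197, 212, 209] 328 [196, 213, 209] 330 [199, 216, 212] 332 [198, 214, 211] 334 [196, 212, 208] 336 [195, 212, 208] 338 [198, 212, 210] 340 [190, 206, 203] 342 [119, 127, 125] 344 [110, 123, 124] 346 [110, 123, 123] 348 [104, 114, 110] 350 [98, 103, 93] 352 [60, 69, 47] 354 [54, 64, 35] 
182 [38, 62, 99] 184 [40, 65, 101] 186 [104, 124, 144] 188 [177, 201, 210] 190 [182, 205, 215] 192 [183, 207, 216] 194 [156, 178, 187] 196 [128, 145, 155] 198 [122, 143, 155] 200 [125, 144, 156] 202 [124, 143, 154] 204 [123, 143, 155] 206 [120, 136, 140] 208 [99, 112, 103] 210 [59, 73, 51]
```

```bash
cat >> h.py <<'E'
def el(tag,lo,hi,roi,z,name):
    im=cv2.imread(f'pics/{tag}.png'); m=cv2.inRange(im,lo,hi); k=np.zeros_like(m);x0,y0,x1,y1=roi;k[y0:y1,x0:x1]=255;m&=k
    m=cv2.morphologyEx(m,cv2.MORPH_OPEN,np.ones((3,3)))
    c=max(cv2.findContours(m,0,1)[0],key=cv2.contourArea)
    pts=np.array([plane(tag,u,v,z)[:2] for u,v in c[:,0]+0.0]).astype(np.float32)
    e=cv2.minEnclosingCircle(pts); print(name,tag,'box',cv2.boundingRect(c),'circ',np.round(e[0],1),'diam',round(2*e[1],1)); return e
E
python3 - <<'E'
from h import *
el('side0',(160,175,170),(255,255,255),(370,312,410,360),62,'tub')
el('scene0',(150,170,175),(255,255,255),(215,182,245,212),62,'tub')
im=cv2.imread('pics/side0.png'); cv2.imwrite('pics/mast_side.png',cv2.resize(im[110:210,220:320],(600,600),interpolation=2))
im=cv2.imread('pics/scene0.png'); cv2.imwrite('pics/mast_scene.png',cv2.resize(im[155:255,360:460],(600,600),interpolation=2))
E
```

```text
tub side0 box (380, 320, 22, 21) circ [ 431.4 -327.3] diam 50.7
tub scene0 box (223, 187, 13, 8) circ [ 436.6 -328.6] diam 49.7
```

View pics/mast_side.png

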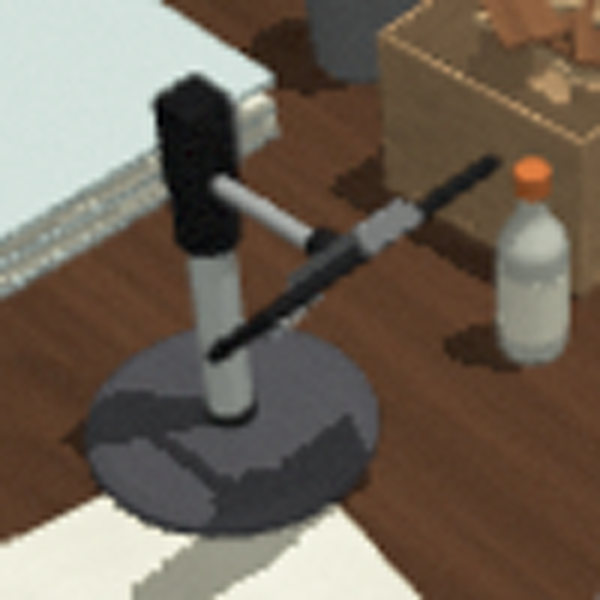

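View pics/mast_scene.png

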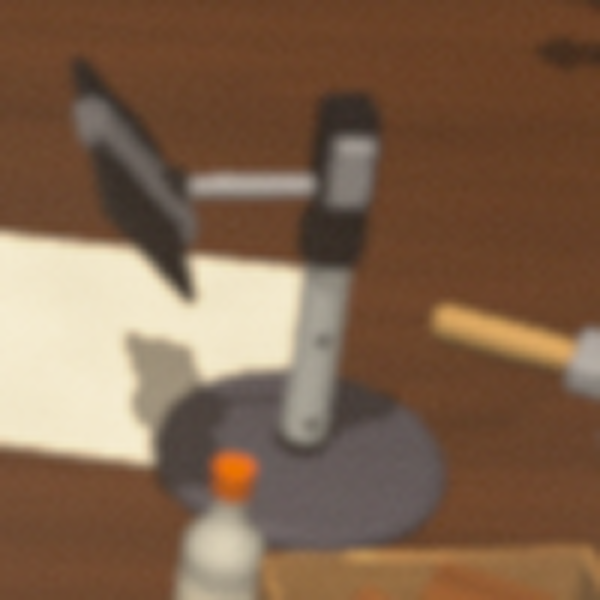

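```bash
python3 - <<'E'
from h import *
S=lambda x,y:(220+x/6,110+y/6); C=lambda x,y:(360+x/6,155+y/6)
print('top',plane('side0',*S(198,90),226),plane('scene0',*C(348,105),226))
a=plane('side0',*S(222,182),178);b=plane('side0',*S(310,240),178);print(a,b,np.degrees(np.arctan2(*(b-a)[1::-1])))
a2=plane('scene0',*C(318,186),178);b2=plane('scene0',*C(190,186),178);print(a2,b2,np.degrees(np.arctan2(*(b2-a2)[1::-1])))
print('phone ends')
print(tri(ray('side0',*S(495,163)),ray('scene0',*C(190,295))),tri(ray('side0',*S(215,352)),ray('scene0',*C(80,65))))
print('paddle',plane('scene0',*C(352,172),196))
el('side0',(45,40,45),(110,100,110),(225,160,290,205),16,'foot')
el('scene0',(60,60,60),(125,115,125),(380,215,440,250),16,'foot')
s=telemetry.read_state();R=q2m(s['eef_rot']);print(R.round(3))
E
```

```text
top [553.91158757 296.21172461 226.        ] [558.06084596 295.16868993 226.        ]
[552.9869759  284.24191708 178.        ] [556.25152358 222.86106753 178.        ] -86.95558562114907
[556.339371  286.5988277 178.       ] [560.24319277 222.55109591 178.        ] -86.51203670357675
phone ends
(array([660.04911254, 211.64883868, 176.39766606]), np.float64(9.138691188805302)) (array([465.08514085, 172.94215561, 195.86152789]), np.float64(8.041192039493682))
paddle [571.60560941 299.20777131 196.        ]
foot side0 box (235, 165, 48, 35) circ [543.1 291.8] diam 163.3
foot scene0 box (386, 218, 48, 29) circ [568.5 293.7] diam 160.1
[[-0.959  0.285 -0.001]
 [ 0.285  0.959 -0.001]
 [ 0.    -0.001 -1.   ]]
```

```bash
python3 - <<'E'
from h import *
im=cv2.imread('pics/side0.png')
for u,v in[(357,289),(431,353)]: print('purple',plane('side0',u,v,62))
print('low',plane('side0',422,293,34))
el('side0',(160,175,170),(255,255,255),(400,275,445,320),34,'low')
E
```

```text
purple [ 455.52950457 -204.21669722   62.        ]
purple [ 453.63861652 -423.82166442   62.        ]
low [ 577.77380689 -315.4373274    34.        ]
low side0 box (407, 280, 31, 28) circ [ 577.1 -316.3] diam 79.2
```

Request:
{"name": "send_rows", "arguments": {"rows": [[-25, -35, -12, 10], [-60, -80, -24, 20], [-95, -130, -36, 30], [-135, -180, -48, 40], [-165, -225, -60, 50]], "grip": 1, "force": 60}}

```text
time: 0.78
ee_pos: [251.0, 262.7, 291.5]
eef_rot: [0.0, 0.551, 0.835, 0.0]
wrist_force: [1.5, 0.5, -0.6]
gripper_width: 85.5
```

```bash
cat >> h.py <<'E'
def st():
    s=telemetry.read_state();R=q2m(s['eef_rot']);print('t',s['time'],'q',s['q'].round(2),'p',s['ee_pos'].round(1),'yawy',round(np.degrees(np.arctan2(R[1,1],R[0,1])),2),'z',R[:,2].round(3),'F',s['wrist_force'].round(1),'w',round(s['gripper_width'],1));return s,R
def to(P,yaw=None):
    s,R=st(); d=R.T@(np.array(P)-s['ee_pos']); print('shift',d.round(1))
E
python3 -c "
from h import *
to([434,-328,160])"
```

```text
t 0.775 q [ 0.6  -0.07 -0.5   1.14 -0.    1.77] p [251.  262.7 291.5] yawy 23.14 z [ 0. -0. -1.] F [ 1.5  0.5 -0.6] w 85.5
shift [-615.1  -63.9  131.7]
```

Request:
{"name": "send_rows", "arguments": {"rows": [[-55, -6, 0, 8], [-115, -12, 0, 16], [-170, -18, 0, 23], [-225, -24, 0, 23], [-280, -30, 0, 23]]}}

```text
time: 1.4
ee_pos: [334.7, -6.0, 291.4]
eef_rot: [0.0, 0.704, 0.71, 0.0]
wrist_force: [0.7, 0.4, 0.2]
gripper_width: 85.5
```

```bash
python3 -c "
from h import *
to([434,-328,160])"
```

```text
t 1.4 q [-0.24 -0.13 -0.55  1.15  0.    1.32] p [334.7  -6.  291.4] yawy 0.43 z [ 0.001  0.    -1.   ] F [0.7 0.4 0.2] w 85.5
shift [-322.7   96.7  131.5]
```

Request:
{"name": "send_rows", "arguments": {"rows": [[-55, 16, 15, 0], [-112, 32, 30, 0], [-170, 48, 45, 0], [-225, 64, 60, 0], [-280, 85, 80, 0]]}}

```text
time: 2.02
ee_pos: [422.1, -285.7, 210.8]
eef_rot: [0.0, 0.705, 0.71, 0.0]
wrist_force: [1.3, 0.3, 0.9]
gripper_width: 85.9
```

Request:
{"name": "send_rows", "arguments": {"rows": [[-20, 6, 10, 0], [-40, 12, 20, 0], [-40, 12, 20, 0]]}}

```text
time: 2.4
ee_pos: [433.7, -324.1, 190.0]
eef_rot: [-0.001, 0.705, 0.709, -0.0]
wrist_force: [0.4, 0.6, 0.3]
gripper_width: 85.5
```

```bash
python3 -c "
from h import *
to([434,-328,16]); snap('wrist','w1'); print(proj('w1',[434,-328,62]))"
```

```text
t 2.4 q [-0.78  0.34 -0.28  0.95 -0.    0.79] p [ 433.7 -324.1  190. ] yawy 0.36 z [-0.001  0.001 -1.   ] F [0.4 0.6 0.3] w 85.5
shift [ -4.1   0.5 174. ]
[318.35450853 189.77925792]
```

View pics/w1.png

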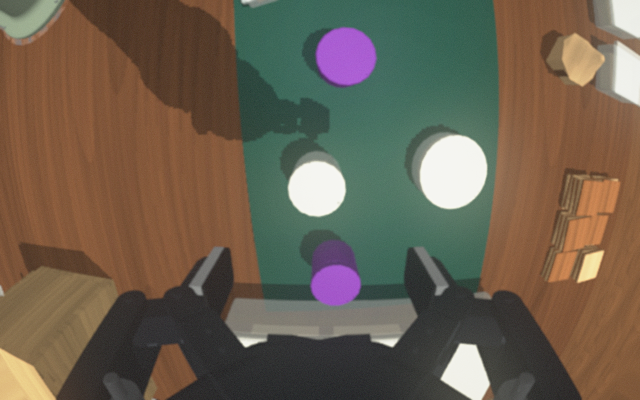

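```bash
python3 -c "
from h import *
el('w1',(200,200,200),(255,255,255),(285,155,350,220),62,'tub')
el('w1',(200,200,200),(255,255,255),(415,130,490,212),34,'low')"
```

```text
tub w1 box (289, 162, 56, 54) circ [ 432.3 -327.2] diam 51.7
low w1 box (420, 136, 67, 73) circ [ 577.3 -316. ] diam 79.8
```

Request:
{"name": "send_rows", "arguments": {"rows": [[-3, -1, 40, 0], [-3, -1, 90, 0], [-3, -1, 135, 0], [-3, -1, 165, 0], [-3, -1, 176, 0]]}}

```text
time: 3.08
ee_pos: [432.3, -324.7, 14.2]
eef_rot: [-0.001, 0.704, 0.71, 0.0]
wrist_force: [0.0, 0.0, 0.0]
gripper_width: 85.2
```

Request:
{"name": "send_rows", "arguments": {"rows": [[0, 0, 0, 0], [0, 0, 0, 0], [0, 0, 0, 0], [0, 0, 0, 0], [0, 0, 0, 0]], "grip": 0, "force": 30}}

```text
time: 3.7
ee_pos: [433.8, -327.2, 16.9]
eef_rot: [0.001, 0.704, 0.71, -0.0]
wrist_force: [-1.2, 1.6, 6.5]
gripper_width: 52.1
```

```bash
python3 -c "
from h import *
to([588,-45,140]);snap('wrist','w2')"
```

```text
t 3.7 q [-0.78  0.55 -0.47  0.55 -0.    0.78] p [ 433.8 -327.2   16.9] yawy 0.46 z [ 0.002 -0.002 -1.   ] F [-1.2  1.6  6.5] w 52.1
shift [ 280.7  156.6 -123.3]
```

View pics/w2.png

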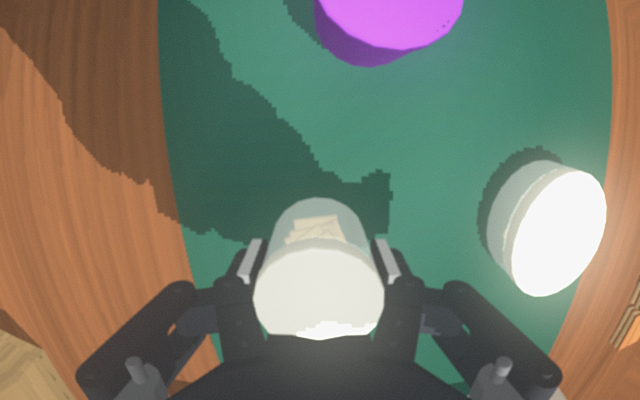

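Request:
{"name": "send_rows", "arguments": {"rows": [[0, 0, -12, 0], [0, 0, -40, 0], [0, 0, -80, 0], [0, 0, -120, 0], [0, 0, -150, 0]]}}

```text
time: 4.38
ee_pos: [433.6, -326.7, 167.9]
eef_rot: [0.001, 0.704, 0.71, 0.0]
wrist_force: [0.4, -0.2, -3.7]
gripper_width: 51.9
```

Request:
{"name": "send_rows", "arguments": {"rows": [[15, 8, 0, 0], [45, 24, 0, 0], [80, 43, 0, 0], [115, 62, 0, 0], [150, 80, 0, 0]]}}

```text
time: 5.0
ee_pos: [511.7, -173.1, 163.7]
eef_rot: [-0.001, 0.704, 0.71, -0.0]
wrist_force: [0.2, -1.7, -2.8]
gripper_width: 51.9
```

```bash
python3 -c "
from h import *
to([588,-45,140]);snap('wrist','w3')"
```

```text
t 5.0 q [-0.46  0.37 -0.32  0.89  0.    1.1 ] p [ 511.7 -173.1  163.7] yawy 0.48 z [-0.002  0.002 -1.   ] F [ 0.2 -1.7 -2.8] w 51.9
shift [127.4  77.4  23.8]
```

View pics/w3.png

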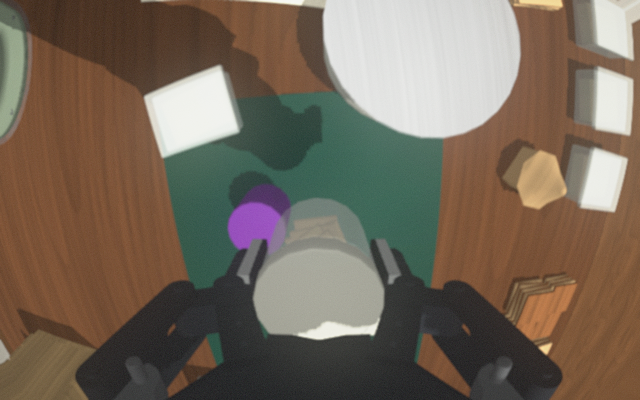

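```bash
python3 - <<'E'
from h import *
im=cv2.imread('pics/w3.png'); print(im[60,420],im[120,440],im[135,440],im[150,440], im[20,340],im[5,420])
m=cv2.inRange(im,(170,170,170),(255,255,255)); m[:, :300]=0;m[150:]=0;m[:,525:]=0
m=cv2.morphologyEx(m,cv2.MORPH_OPEN,np.ones((5,5)))
c=max(cv2.findContours(m,0,1)[0],key=cv2.contourArea)[:,0]
print(c.min(0),c.max(0))
c=c[(c[:,1]>40)]
pts=np.array([plane('w3',u,v,100)[:2] for u,v in c+0.0])
A=np.c_[2*pts,np.ones(len(pts))];s=np.linalg.lstsq(A,(pts**2).sum(1),rcond=None)[0];R=np.sqrt(s[2]+s[0]**2+s[1]**2)
res=np.linalg.norm(pts-s[:2],axis=1)-R; print(s[:2],2*R,np.abs(res).max())
# robust
from scipy.optimize import least_squares
f=least_squares(lambda p:np.linalg.norm(pts-p[:2],axis=1)-75,[588,-45],loss='soft_l1');print('fixed R75',f.x,np.abs(f.fun).max())
E
```

```text
[223 225 224] [226 228 227] [224 226 226] [ 96 111  79] [224 224 224] [217 219 218]
[323   0] [519 137]
[587.83482546 -44.86552823] 148.17410002354066 1.051546403577163
fixed R75 [587.70971628 -43.71709946] 1.520033875397445
```

Request:
{"name": "send_rows", "arguments": {"rows": [[20, 12, 0, 0], [60, 36, 0, 0], [100, 60, 0, 0], [126, 76, 0, 0], [126, 76, 0, 0]]}}

```text
time: 5.68
ee_pos: [586.8, -46.2, 163.6]
eef_rot: [-0.001, 0.703, 0.711, -0.0]
wrist_force: [0.5, -0.8, -2.4]
gripper_width: 51.7
```

Request:
{"name": "send_rows", "arguments": {"rows": [[0, 0, 0, 0]]}}

```text
time: 5.8
ee_pos: [585.9, -48.8, 164.1]
eef_rot: [-0.001, 0.704, 0.71, -0.001]
wrist_force: [-0.2, -0.5, -2.2]
gripper_width: 51.9
```

```bash
python3 -c "
from h import *
to([587.8,-44.6,120]);snap('side','s4');snap('scene','c4');snap('wrist','w4')
a=cv2.imread('pics/s4.png')[130:280,270:430];b=cv2.imread('pics/c4.png')[140:260,240:370]
cv2.imwrite('pics/cr4.png',np.hstack([cv2.resize(a,(400,375)),cv2.resize(b,(400,375))]))"
```

```text
t 5.8 q [-0.21  0.45 -0.19  0.94 -0.    1.35] p [585.9 -48.8 164.1] yawy 0.49 z [-0.002  0.    -1.   ] F [-0.2 -0.5 -2.2] w 51.9
shift [ 4.2  2.1 44.1]
```

View pics/cr4.png

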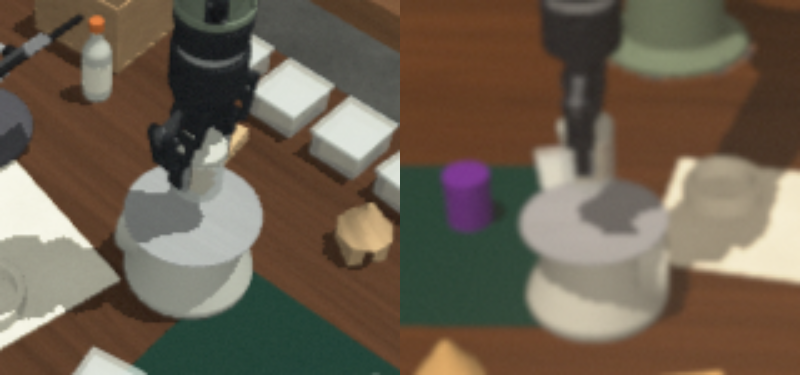

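View pics/w4.png

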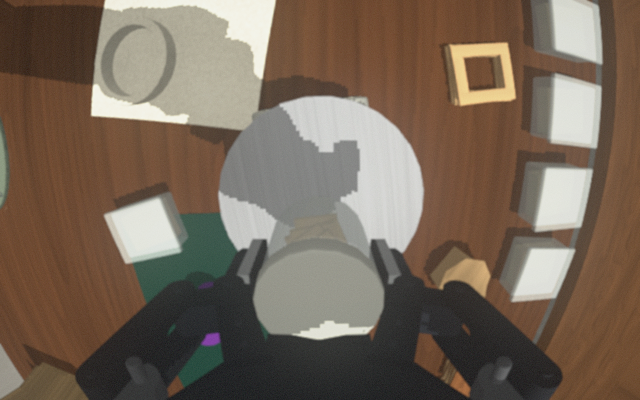

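```bash
python3 - <<'E'
from h import *
P=np.array([plane('w4',u,v,100)[:2] for u,v in[(219,190),(222,165),(240,130),(320,95.5),(424,190),(420,165),(400,130)]])
from scipy.optimize import least_squares
f=least_squares(lambda p:np.linalg.norm(P-p[:2],axis=1)-p[2],[588,-45,75]);print(f.x,f.fun.round(1))
# tub lid centre in view: lid edges front arc
print(proj('w4',[585.9,-48.8,212]))
for i in range(3): st()
print(telemetry.read_state()['time'])
E
```

```text
[588.374719   -44.65381861  74.90844901] [-0.7  0.2  1.  -0.7  0.1  0.2 -0.1]
[316.6031893  308.40886493]
t 5.95 q [-0.21  0.45 -0.19  0.94 -0.    1.35] p [586.3 -49.9 164.9] yawy 0.38 z [-0.001  0.    -1.   ] F [ 0.6 -0.3 -2.4] w 52.0
t 5.95 q [-0.21  0.45 -0.19  0.94 -0.    1.35] p [586.3 -49.9 164.9] yawy 0.38 z [-0.001  0.    -1.   ] F [ 0.6 -0.3 -2.4] w 52.0
t 5.95 q [-0.21  0.45 -0.19  0.94 -0.    1.35] p [586.3 -49.9 164.9] yawy 0.38 z [-0.001  0.    -1.   ] F [ 0.6 -0.3 -2.4] w 52.0
5.95
```

Request:
{"name": "send_rows", "arguments": {"rows": [[4.5, 2, 10, 0], [4.5, 2, 25, 0], [4.5, 2, 36, 0], [4.5, 2, 41, 0], [4.5, 2, 41, 0]]}}

```text
time: 6.58
ee_pos: [588.6, -44.7, 123.7]
eef_rot: [-0.0, 0.704, 0.71, -0.0]
wrist_force: [0.7, 1.1, -2.4]
gripper_width: 52.0
```

Request:
{"name": "send_rows", "arguments": {"rows": [[0, 0, 1, 0], [0, 0, 1, 0]]}}

```text
time: 6.82
ee_pos: [589.3, -44.8, 123.7]
eef_rot: [0.0, 0.704, 0.71, 0.0]
wrist_force: [-0.2, 0.4, -2.3]
gripper_width: 51.6
```

Request:
{"name": "send_rows", "arguments": {"rows": [[0, 0, 1, 0], [0, 0, 1, 0]]}}

```text
time: 7.08
ee_pos: [589.0, -44.7, 122.4]
eef_rot: [0.0, 0.704, 0.71, 0.0]
wrist_force: [0.6, -0.1, -2.4]
gripper_width: 51.5
```

Request:
{"name": "send_rows", "arguments": {"rows": [[0, 0, 1, 0], [0, 0, 1, 0]]}}

```text
time: 7.32
ee_pos: [588.9, -44.7, 121.2]
eef_rot: [-0.0, 0.704, 0.71, -0.0]
wrist_force: [-0.4, -0.1, -2.9]
gripper_width: 51.5
```

Request:
{"name": "send_rows", "arguments": {"rows": [[0, 0, 1, 0], [0, 0, 2, 0]]}}

```text
time: 7.58
ee_pos: [589.0, -44.7, 119.2]
eef_rot: [0.0, 0.704, 0.71, 0.0]
wrist_force: [-0.6, 0.5, -3.0]
gripper_width: 51.7
```

Request:
{"name": "send_rows", "arguments": {"rows": [[0, 0, 1, 0], [0, 0, 1, 0]]}}

```text
time: 7.82
ee_pos: [588.9, -44.7, 118.1]
eef_rot: [-0.0, 0.704, 0.71, -0.0]
wrist_force: [-0.1, -0.1, -3.0]
gripper_width: 51.6
```

Request:
{"name": "send_rows", "arguments": {"rows": [[0, 0, 1, 0], [0, 0, 1, 0]]}}

```text
time: 8.07
ee_pos: [589.0, -44.7, 117.3]
eef_rot: [-0.0, 0.704, 0.71, -0.0]
wrist_force: [0.8, 0.3, -2.2]
gripper_width: 51.4
```

Request:
{"name": "send_rows", "arguments": {"rows": [[0, 0, 1, 0], [0, 0, 1, 0]]}}

```text
time: 8.32
ee_pos: [589.0, -44.7, 116.3]
eef_rot: [0.0, 0.704, 0.71, 0.0]
wrist_force: [0.5, -0.0, -1.1]
gripper_width: 51.7
```

Contact starting near z≈117; continue by small steps.

Request:
{"name": "send_rows", "arguments": {"rows": [[0, 0, 1, 0], [0, 0, 1, 0]]}}

```text
time: 8.57
ee_pos: [589.0, -44.7, 115.3]
eef_rot: [0.0, 0.704, 0.71, 0.0]
wrist_force: [-0.7, 0.6, -0.7]
gripper_width: 52.0
```

Request:
{"name": "send_rows", "arguments": {"rows": [[0, 0, 1, 0], [0, 0, 1, 0]]}}

```text
time: 8.82
ee_pos: [589.0, -44.7, 114.3]
eef_rot: [0.0, 0.704, 0.71, 0.0]
wrist_force: [0.1, 0.9, -0.1]
gripper_width: 51.8
```

Request:
{"name": "send_rows", "arguments": {"rows": [[0, 0, 0, 0], [0, 0, 0, 0], [0, 0, 0, 0]], "grip": 0.8}}

```text
time: 9.2
ee_pos: [589.1, -44.8, 114.4]
eef_rot: [0.0, 0.704, 0.71, 0.0]
wrist_force: [0.1, 0.1, 0.2]
gripper_width: 68.2
```

```bash
python3 -c "
from h import *
st();snap('wrist','w5')"
```

```text
t 9.2 q [-0.2   0.5  -0.25  0.83 -0.    1.36] p [589.1 -44.8 114.4] yawy 0.45 z [ 0. -0. -1.] F [0.1 0.1 0.2] w 68.2
```

View pics/w5.png

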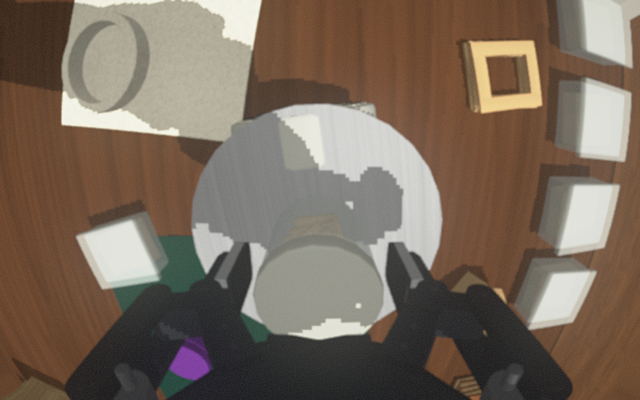

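Request:
{"name": "send_rows", "arguments": {"rows": [[0, 0, -8, 0], [0, 0, -20, 0], [0, 0, -45, 0], [0, 0, -80, 0], [0, 0, -120, 0]]}}

```text
time: 9.88
ee_pos: [588.8, -44.7, 236.0]
eef_rot: [0.0, 0.704, 0.71, 0.0]
wrist_force: [1.1, -0.1, -0.3]
gripper_width: 68.1
```

Request:
{"name": "send_rows", "arguments": {"rows": [[0, 0, -40, 0], [0, 0, -80, 0], [0, 0, -100, 0], [0, 0, -100, 0]], "grip": 1}}

```text
time: 10.38
ee_pos: [589.9, -44.9, 336.9]
eef_rot: [0.002, 0.704, 0.71, 0.001]
wrist_force: [0.3, -0.3, -0.8]
gripper_width: 85.1
```

```bash
python3 -c "
from h import *
to([556,295,330]);snap('wrist','w6');snap('side','s6');snap('scene','c6')
a=cv2.imread('pics/s6.png')[100:280,210:430];b=cv2.imread('pics/c6.png')[140:260,240:460]
cv2.imwrite('pics/cr6.png',np.vstack([cv2.resize(a,(600,330)),cv2.resize(b,(600,270))]))"
```

```text
t 10.375 q [-0.2   0.36  0.13  1.33 -0.    1.36] p [589.9 -44.9 336.9] yawy 0.45 z [ 0.005 -0.001 -1.   ] F [ 0.3 -0.3 -0.8] w 85.1
shift [340.2 -31.2   6.4]
```

View pics/w6.png

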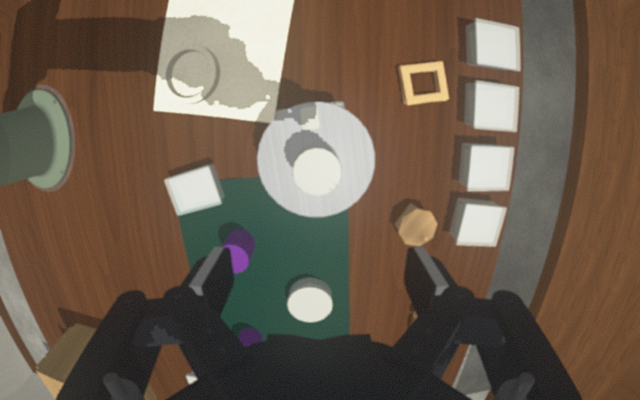

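View pics/cr6.png

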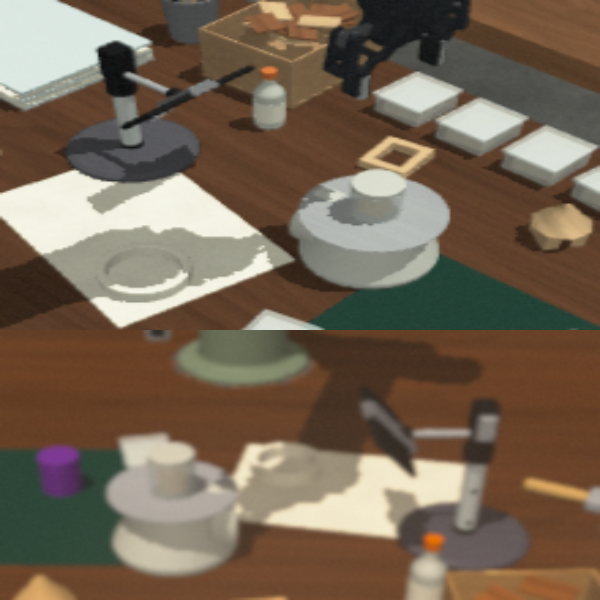

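```bash
python3 - <<'E'
from h import *
el('w6',(215,218,215),(255,255,255),(285,145,345,200),158,'tub')
im=cv2.imread('pics/w6.png');print(im[170,315],im[200,350])
E
```

```text
tub w6 box (294, 149, 47, 46) circ [589.9 -44.7] diam 50.2
[220 231 231] [205 207 207]
```

Request:
{"name": "send_rows", "arguments": {"rows": [[30, -3, 0, 0], [85, -8, 0, 0], [140, -13, 0, 0], [195, -18, 0, 0], [250, -23, 0, 0]]}}

```text
time: 11.15
ee_pos: [563.0, 206.6, 332.8]
eef_rot: [-0.001, 0.704, 0.71, -0.001]
wrist_force: [-0.3, -0.2, -1.0]
gripper_width: 85.3
```

Request:
{"name": "send_rows", "arguments": {"rows": [[50, -5, 0, 0], [85, -8, 0, 0], [90, -8, 0, 0], [90, -8, 0, 0]]}}

```text
time: 11.65
ee_pos: [554.9, 294.7, 333.2]
eef_rot: [-0.0, 0.704, 0.71, -0.001]
wrist_force: [0.7, 0.2, -0.2]
gripper_width: 85.5
```

```bash
python3 -c "
from h import *
to([556,295,330]);snap('wrist','w7')"
```

```text
t 11.65 q [ 0.37  0.44  0.24  1.37 -0.    1.93] p [554.9 294.7 333.2] yawy 0.47 z [-0.002 -0.001 -1.   ] F [ 0.7  0.2 -0.2] w 85.5
shift [0.3 1.1 3.2]
```

View pics/w7.png

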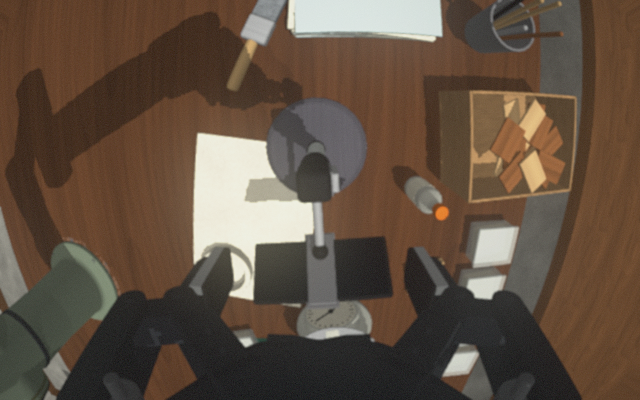

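```bash
python3 -c "
import cv2,numpy as np
a=cv2.imread('pics/w7.png')[135:315,240:400]
g=np.clip(255*(a/255.)**0.5,0,255).astype(np.uint8)
cv2.imwrite('pics/cr7.png',cv2.resize(g,None,fx=3.3,fy=3.3,interpolation=2))"
```

```text
(no output)
```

View pics/cr7.png

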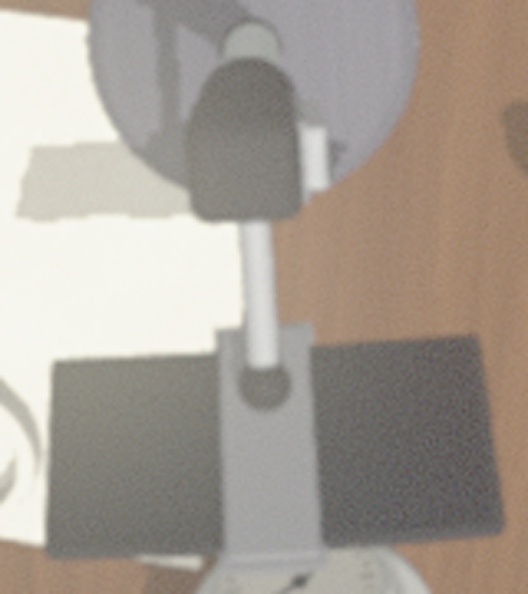

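```bash
python3 - <<'E'
from h import *
S=lambda x,y:(240+x/3.3,135+y/3.3)
def P(x,y,z): return plane('w7',*S(x,y),z)[:2]
for z in(216,156,180):
  for A,B in(((53,360),(475,337)),((47,555),(503,535))):
    a,b=P(*A,z),P(*B,z);d=b-a;print('edge',z,a.round(1),b.round(1),np.linalg.norm(d).round(1),np.degrees(np.arctan2(d[1],d[0])).round(2))
a,b=P(258,222,178),P(264,385,178);d=b-a;print('arm',a,b,np.degrees(np.arctan2(d[1],d[0]))+90)
for q in((195,217),(302,216),(190,140),(300,140)):print('top',q,P(*q,226))
print('paddle top',P(315,190,214),P(325,190,214),P(325,130,178))
E
```

```text
edge 216 [496.7 239.7] [616.9 248. ] 120.5 3.95
edge 216 [488.7 169. ] [633.3 177.8] 144.8 3.47
edge 156 [483.2 209.4] [631.3 219.6] 148.4 3.95
edge 156 [473.4 122.3] [651.4 133.1] 178.4 3.47
edge 180 [488.6 221.5] [625.5 231. ] 137.2 3.95
edge 180 [479.5 141. ] [644.2 151. ] 165.0 3.47
arm [555.09788282 269.1675891 ] [557.49330812 212.74494532] 2.431034411747291
top (195, 217) [538.86116258 286.80221673]
top (302, 216) [566.3692044  287.31007229]
top (190, 140) [537.80561377 307.21872244]
top (300, 140) [565.46083561 307.43536278]
paddle top [570.2452835  290.64198807] [572.92433744 290.66500743] [574.91596612 298.39302439]
```

```bash
python3 - <<'E'
from h import *
from scipy.optimize import least_squares
im=cv2.imread('pics/w7.png').astype(int)
# edge pts: radial search for gray->brown/paper
c0=np.array([317,147]);P=[]
hsv=cv2.cvtColor(im.astype(np.uint8),cv2.COLOR_BGR2HSV)
for a in np.arange(-170,200,6):
    t=np.radians(a); 
    v=[im[int(round(c0[1]+k*np.sin(t))),int(round(c0[0]+k*np.cos(t)))] for k in range(38,62)]
    s=np.array([x[2]-x[0] for x in v],float) # R-B : brown/paper positive vs gray
    k=np.argmax(np.diff(s)); 
    if np.diff(s)[k]>8: P.append((a,k+38.5,c0[0]+(k+38.5)*np.cos(t),c0[1]+(k+38.5)*np.sin(t)))
P=np.array(P);W=np.array([plane('w7',u,v,16)[:2] for u,v in P[:,2:]])
f=least_squares(lambda p:np.linalg.norm(W-p[:2],axis=1)-78,[555,295],loss='soft_l1',f_scale=1.5);print(f.x,np.median(np.abs(f.fun)),len(W))
E
python3 -c "
from h import *
print(proj('w7',[553,297,226]),proj('w7',[553,297,16]))"
```

```text
[551.02922713 297.43767844] 1.5089220011170994 55
[315.80803527 189.3659458 ] [317.16405423 149.51032514]
```

Request:
{"name": "send_rows", "arguments": {"rows": [[1, -1, 20, -3], [2, -1, 50, -3], [3, -1, 75, -3], [3, -1, 80, -3], [3, -1, 80, -3]]}}

```text
time: 12.32
ee_pos: [554.6, 297.1, 254.7]
eef_rot: [0.0, 0.686, 0.728, -0.0]
wrist_force: [-0.1, -0.4, 0.4]
gripper_width: 85.1
```

```bash
python3 -c "
from h import *
to([553.5,297.5,177]);snap('wrist','w8')
print(proj('w8',[552.5,297.5,226]))"
```

```text
t 12.325 q [ 0.37  0.46  0.08  1.18 -0.    1.89] p [554.6 297.1 254.7] yawy 3.38 z [ 0. -0. -1.] F [-0.1 -0.4  0.4] w 85.1
shift [ 0.5 -1.1 77.7]
[314.20597287 229.42237334]
```

View pics/w8.png

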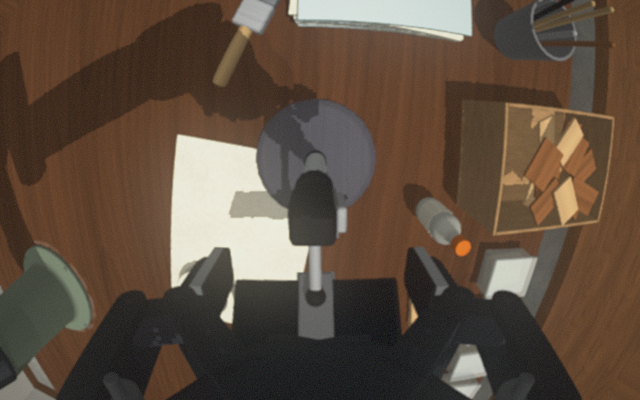

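Request:
{"name": "send_rows", "arguments": {"rows": [[0, -2, 20, 0], [0, -2, 45, 0], [0, -2, 65, 0], [0, -2, 77, 0], [0, -2, 77, 0]]}}

```text
time: 13.0
ee_pos: [552.3, 297.8, 177.3]
eef_rot: [-0.0, 0.686, 0.728, -0.0]
wrist_force: [0.4, 0.3, 0.2]
gripper_width: 85.7
```

```bash
python3 -c "
from h import *
st();snap('wrist','w9')"
```

```text
t 13.0 q [ 0.38  0.51 -0.06  1.01 -0.    1.89] p [552.3 297.8 177.3] yawy 3.45 z [-0. -0. -1.] F [0.4 0.3 0.2] w 85.7
```

View pics/w9.png

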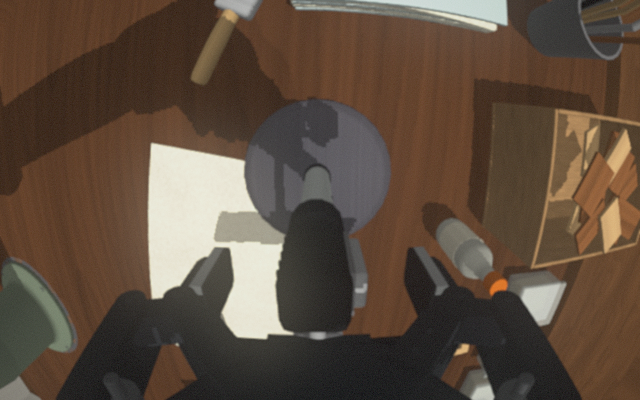

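Request:
{"name": "send_rows", "arguments": {"rows": [[0, 0, 0, 0], [0, 0, 0, 0], [0, 0, 0, 0], [0, 0, 0, 0], [0, 0, 0, 0]], "grip": 0, "force": 60}}

```text
time: 13.68
ee_pos: [550.6, 297.9, 178.6]
eef_rot: [-0.001, 0.685, 0.729, -0.001]
wrist_force: [-8.6, -1.2, 9.7]
gripper_width: 29.3
```

Request:
{"name": "send_rows", "arguments": {"rows": [[0, 0, 0, 0], [0, 0, 0, 0]]}}

```text
time: 13.92
ee_pos: [550.6, 297.9, 178.7]
eef_rot: [-0.001, 0.685, 0.729, -0.001]
wrist_force: [-7.7, -1.4, 9.7]
gripper_width: 29.1
```

```bash
python3 -c "
from h import *
st();snap('wrist','w10')"
```

```text
t 13.925 q [ 0.38  0.5  -0.06  1.01  0.    1.89] p [550.6 297.9 178.7] yawy 3.56 z [-0.002 -0.    -1.   ] F [-7.7 -1.4  9.7] w 29.1
```

View pics/w10.png

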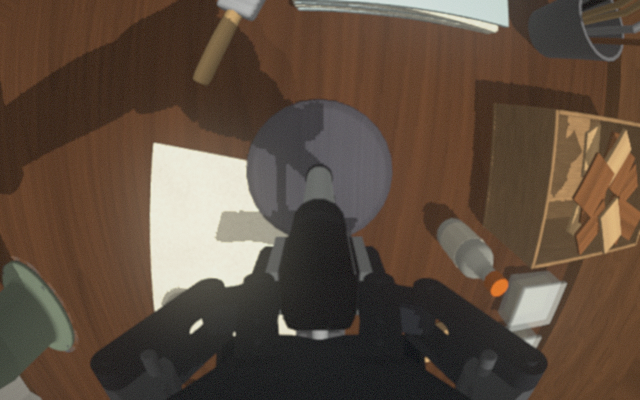

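Request:
{"name": "send_rows", "arguments": {"rows": [[0, -2, -1, 0], [0, -2, -3, 0], [0, -2, -5, 0], [0, -2, -5, 0]]}}

```text
time: 14.48
ee_pos: [550.6, 297.9, 182.1]
eef_rot: [-0.0, 0.685, 0.728, 0.0]
wrist_force: [3.8, 0.7, -4.2]
gripper_width: 29.5
```

```bash
python3 -c "
from h import *
st()"
```

```text
t 14.475 q [ 0.38  0.5  -0.05  1.02  0.    1.89] p [550.6 297.9 182.1] yawy 3.47 z [ 0.  0. -1.] F [ 3.8  0.7 -4.2] w 29.5
```

Request:
{"name": "send_rows", "arguments": {"rows": [[0, 1, -5, 0], [0, 1, -13, 0], [0, 1, -21, 0], [0, 1, -29, 0], [0, 1, -37, 0]]}}

```text
time: 15.1
ee_pos: [550.6, 297.9, 219.8]
eef_rot: [-0.0, 0.685, 0.728, -0.0]
wrist_force: [-2.4, 1.4, -5.3]
gripper_width: 29.4
```

Request:
{"name": "send_rows", "arguments": {"rows": [[0, 0, -8, 0], [0, 0, -16, 0], [0, 0, -24, 0], [0, 0, -32, 0], [0, 0, -38, 0]]}}

```text
time: 15.72
ee_pos: [550.6, 297.9, 257.7]
eef_rot: [-0.0, 0.685, 0.728, -0.0]
wrist_force: [-5.0, 2.1, -5.0]
gripper_width: 29.6
```

```bash
python3 -c "
from h import *
st();snap('side','s11');snap('scene','c11')
a=cv2.imread('pics/s11.png')[50:230,180:400];b=cv2.imread('pics/c11.png')[90:250,280:480]
cv2.imwrite('pics/cr11.png',np.hstack([cv2.resize(a,(400,330)),cv2.resize(b,(400,330))]))"
```

```text
t 15.725 q [0.38 0.46 0.07 1.19 0.   1.89] p [550.6 297.9 257.7] yawy 3.46 z [-0.001  0.    -1.   ] F [-5.   2.1 -5. ] w 29.6
```

View pics/cr11.png

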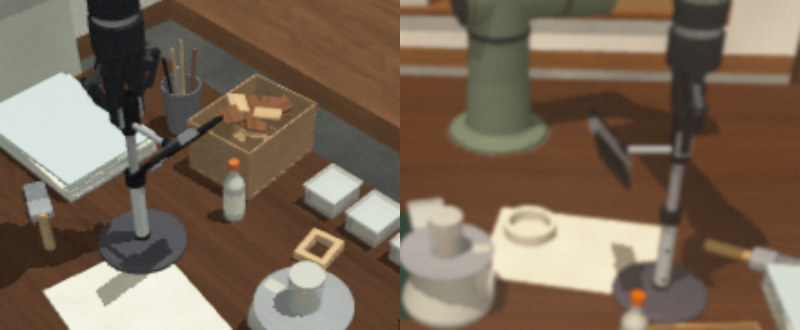

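Request:
{"name": "send_rows", "arguments": {"rows": [[0, -1, -6, 0], [0, -1, -12, 0], [0, -1, -18, 0], [0, -1, -24, 0], [0, -1, -27, 0]]}}

```text
time: 16.45
ee_pos: [550.6, 297.9, 284.9]
eef_rot: [0.0, 0.685, 0.728, 0.0]
wrist_force: [0.0, 1.8, -5.4]
gripper_width: 30.0
```

Request:
{"name": "send_rows", "arguments": {"rows": [[0, 0, -1, 0], [0, 0, -2, 0], [0, 0, -2, 0]]}}

```text
time: 16.82
ee_pos: [550.6, 297.8, 286.4]
eef_rot: [0.0, 0.685, 0.728, 0.0]
wrist_force: [0.1, 3.4, -2.9]
gripper_width: 29.4
```

Request:
{"name": "send_rows", "arguments": {"rows": [[0, 0, -1, 0], [0, 0, -2, 0], [0, 0, -2, 0]]}}

```text
time: 17.2
ee_pos: [550.6, 297.9, 288.5]
eef_rot: [0.0, 0.685, 0.728, 0.0]
wrist_force: [2.1, 2.5, -4.4]
gripper_width: 29.7
```

Request:
{"name": "send_rows", "arguments": {"rows": [[0, 0, -1, 0], [0, 0, -1, 0]]}}

```text
time: 17.45
ee_pos: [550.6, 297.8, 288.7]
eef_rot: [0.0, 0.686, 0.728, 0.0]
wrist_force: [3.2, 4.0, -7.6]
gripper_width: 29.4
```

Request:
{"name": "send_rows", "arguments": {"rows": [[0, 0, -1, 0], [0, 0, -1, 0]]}}

```text
time: 17.7
ee_pos: [550.5, 297.8, 288.8]
eef_rot: [-0.0, 0.686, 0.728, -0.0]
wrist_force: [3.4, 5.0, -12.4]
gripper_width: 29.1
```

Request:
{"name": "send_rows", "arguments": {"rows": [[0, 0, -1, 0], [0, 0, -1, 0]]}}

```text
time: 17.95
ee_pos: [550.5, 297.8, 288.8]
eef_rot: [-0.0, 0.686, 0.728, -0.001]
wrist_force: [5.8, 5.3, -17.0]
gripper_width: 29.4
```

Request:
{"name": "send_rows", "arguments": {"rows": [[0, 0, 1, 0], [0, 0, 1, 0], [0, 0, 1, 0]]}}

```text
time: 18.32
ee_pos: [550.5, 297.9, 288.8]
eef_rot: [-0.0, 0.685, 0.728, -0.0]
wrist_force: [4.4, 4.2, -13.6]
gripper_width: 29.3
```

```bash
python3 -c "
from h import *
st();snap('side','s12');snap('scene','c12');snap('wrist','w12')
cv2.imwrite('pics/cr12.png',np.vstack([np.hstack([cv2.resize(cv2.imread('pics/'+n+'.png'),(400,250)) for n in('s12','c12')]),np.hstack([cv2.resize(cv2.imread('pics/s12.png')[30:230,180:400],(400,350)),cv2.resize(cv2.imread('pics/w12.png')[150:350,200:430],(400,350))])]))
st()"
```

```text
t 18.325 q [ 0.38  0.45  0.13  1.26 -0.    1.89] p [550.5 297.9 288.8] yawy 3.45 z [-0.001 -0.    -1.   ] F [  4.4   4.2 -13.6] w 29.3
t 18.475 q [ 0.38  0.45  0.13  1.26 -0.    1.89] p [550.5 297.8 288.7] yawy 3.45 z [-0.001 -0.    -1.   ] F [  4.2   3.9 -12.1] w 29.3
```

View pics/cr12.png

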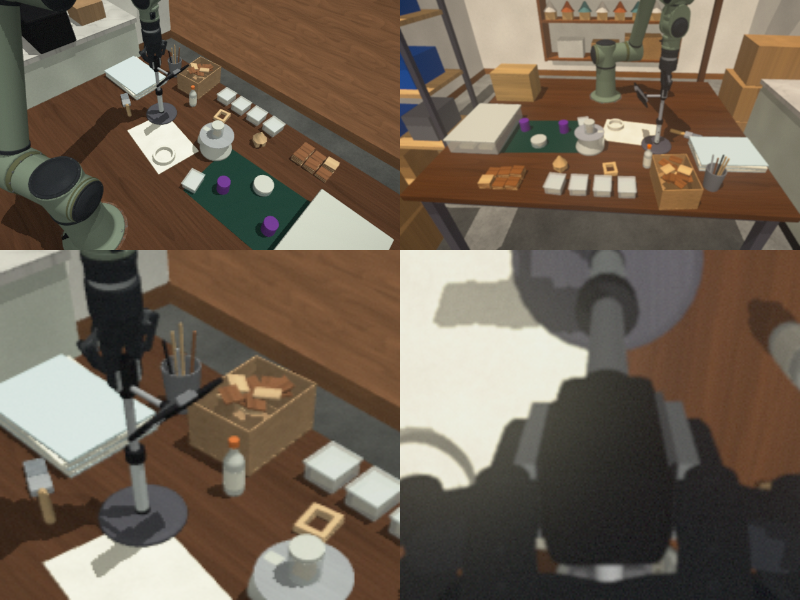

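```bash
python3 -c "
from h import *
r.finish_job(); st()"
```

```text
the job is handed in; nothing more can be done
the job is handed in; nothing more can be done
```

I finished the job and handed it in at about 18.5 s of the 58 s allowed. The tub stands on the scale, and the arm is holding the mast at its top stop with the paddle squeezed in.

- **Tub:** I lowered it until its weight had passed to the pan with almost no push from the arm. The pan sank about 3 mm, well short of its stop. I then let go, and afterwards it stood upright about 2 mm from the pan's centre.
- **Mast:** I pinched the block and paddle with 60 N and lifted. The mast slid freely (4–5 N) past the first stop. At about 110 mm up it stopped rising, and the upward pull reached 17 N. I eased that to 12–14 N, so it is held lightly against the top stop.
- **Other items:** the last pictures show the tub on the pan and nothing else visibly moved. I did not measure the other items' final positions.

**Readings that disagreed:**
- The fingers read 29.3 mm across the block and paddle, where 32 mm is expected with the paddle fully in. I put this down to pad give under the grip, because the mast slid freely and so the pin must be clear.
- My early camera estimates of the mast's position differed by up to 6 mm. While closing on it the arm shifted about 2 mm sideways with some 9 N of side force, which I relieved before lifting.

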